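# Make room in the mending-thread rack and slot the blue spool in

### The job

The red and the cream thread spools stand close together in the wooden rack. Slide one or both of them along the rack to open a gap between them, keeping both upright on the rack's floor, then stand the blue spool upright in the rack between the red one and the cream one and let go.

Things in the scene. Friction and masses are not known exactly. Their poses are not given: they have to be found in the camera images.
- spool_rack: Shallow open-topped wooden channel, fixed. Origin at the centre of its underside; its y axis runs along the channel, x across it, z up. Outside 184 long (y), 56 wide (x). Floor 5 mm above the table; inside 160 long (y -80 to +80) and 44 wide (x -22 to +22). The long rails reach 13 mm above the table, the dark end blocks (12 long) 16 mm. Turned up to 0.3 rad either way from y to the robot's left.
- red_spool: Wooden thread spool with red thread, loose, upright on the rack's floor: 30 diameter, 42 tall, gripped anywhere on its sides. Origin at the centre of its underside, z up. Slides along the rack when pushed, or gripped lightly and drawn along. It starts 2 to 8 mm clear of the cream spool, on either side of it; toward the roomier end of the rack at least 46 mm is free, at the other maybe only 25.
- cream_spool: Like the red spool, 30 diameter, 42 tall, but with cream-white thread; stands in the rack beside the red one. Origin at the centre of its underside, z up.
- blue_spool: Like the red spool, 30 diameter, 42 tall, but with blue thread; loose, upright on the table to the right of the rack. Origin at the centre of its underside, z up. A white plastic pipe coupling, 42 diameter and 50 tall, stands about 9 cm or more from it and is no part of the job.
There are look-alikes about, which are no part of the job. Leave any black or purple look-alike of the red_spool alone.

How it is judged:
On the way:
1. the red and cream spools have been moved apart far enough (centres more than 62 mm apart) to take a third (horizontal distance between red_spool and cream_spool above 0.062 m), for 0.1 s.
At the end, for the whole second after the job is handed in: All three spools stand upright (within 10 degrees) and at rest on the rack's floor (within 5 mm in height), inside the channel, in the order red, blue, cream or cream, blue, red along it: blue is between the other two. Any spacing that the rack allows will do (x of red_spool in the frame of spool_rack between -0.012 and 0.012 m and y of red_spool in the frame of spool_rack between -0.07 and 0.07 m and z of red_spool in the frame of spool_rack between 0 and 0.01 m and angle between each of red_spool, cream_spool, blue_spool's own z axis and vertical below 0.17 rad and linear speed of each of red_spool, cream_spool, blue_spool below 0.02 m/s and x of cream_spool in the frame of spool_rack between -0.012 and 0.012 m and y of cream_spool in the frame of spool_rack between -0.07 and 0.07 m and z of cream_spool in the frame of spool_rack between 0 and 0.01 m and x of blue_spool in the frame of spool_rack between -0.012 and 0.012 m and y of blue_spool in the frame of spool_rack between -0.07 and 0.07 m and z of blue_spool in the frame of spool_rack between 0 and 0.01 m and ((horizontal distance between red_spool and cream_spool above 0.056 m and horizontal distance between each of red_spool, cream_spool and blue_spool below 0.081 m) or horizontal distance between red_spool and cream_spool above 0.105 m)); the robot touches nothing.
It fails at once if the red spool is lifted more than 18 mm off the rack's floor or tipped over (more than 30 degrees) (z of red_spool in the frame of spool_rack above 0.023 m or angle between red_spool's own z axis and vertical above 0.52 rad).
It fails at once if the cream spool is lifted more than 18 mm off the rack's floor or tipped over (more than 30 degrees) (z of cream_spool in the frame of spool_rack above 0.023 m or angle between cream_spool's own z axis and vertical above 0.52 rad).
It also fails if it takes over 51 s, if anything falls off the work surface, if the arm or the gripper's body presses on something with over 40 N, if the wrist force passes 120 N, or if a joint passes its speed limit or range.

### The arm

A 6-joint arm with a two-finger parallel gripper is mounted at the origin on a cart in front of the work surface, level with it; the furniture and walls round the work are solid. World frame = base frame: x ahead of the robot, y to its left, z up, the work surface at z = 0. Lengths are in m, angles in rad, forces in N, time in s.
With the tool pointing down it reaches from about 0.35 to 0.775 m from the base axis. Payload 7.3 kg.
Tool frame: the origin (TCP) lies at the very end of the fingers, on their centre line; the grasp point (between the pads) lies 19 mm behind it (robot.hold_point_z is the distance from the TCP to the grasp point, in m); z points along the fingers, y is the direction in which the jaws open and shut (so a half turn about z gives the same grasp; the last joint's range is limited). The gripper opens to 92 mm and grips with 3 to 60 N. Pads are 19 mm wide; open, the fingers measure 130 mm over their backs; the gripper's body (75 mm by 190 mm) begins 47 mm behind the grasp point.
Start: joints at [0.998, 0.342, 1.524, -0, 1.275, -0.146], TCP at [0.217, 0.478, 0.227] pointing down, gripper open.
Joint ranges: [-2.53, 2.53], [-0.77, 2.02], [0.04, 2.7], [-1, 4.14], [0.28, 2.66], [-3.11, 3.11]. Speed limits (rad/s): [2.57, 2.57, 3.14, 3.14, 3.14, 3.14].

### API

Orientations are given as [roll, pitch, yaw] about the fixed x, y, z axes, in that order (R = Rz(yaw) Ry(pitch) Rx(roll)).
In Python, from cell import monitor, viewer, robot gives the robot as it stands.
- The arm moves only by the tool move_arm, never from a script. Its argument "deltas" is a list of rows, each an object of numbers: "x", "y", "z": the shift along the tool's x, y, z in m; "wx", "wy", "wz": the turn, a rotation vector about the tool's x, y, z in degrees; "hand": the opening, from 0 (shut) to 1 (fully open). In form: [{"x": .., "y": .., "z": .., "wx": .., "wy": .., "wz": .., "hand": ..}, ...]. A call has 1 to 8 rows; each row is the pose to reach, as a shift and turn from the pose commanded when the call began, along the tool's axes at that moment; what a row does not reach only later rows make up. A row lasts 1/8 s, in which the tool goes at most 62.5 mm and 10.7 degrees, less where a joint would pass 70% of its speed; a pose out of reach is approached as far as the arm can. A call with a gripper value outside its range is refused whole. The fingers move at their own pace and stop on an object; "grip_force" is the grip in N (left out, the last holds). Time passes only in rows, so rows that repeat a pose let the fingers close. It gives the time, the measured TCP pose, the force and the opening at its end, in the units of the state.
- monitor.observe(): the state, without advancing time (a new reading comes with each control period).
- viewer.read_camera(name): name is "scene" or "top" or "wrist"; returns the picture (420x560x3 uint8, red, green, blue); there is no depth.
- viewer.camera_params(name): a dict with "camera_matrix" (3x3 intrinsics, pixels), "R" (3x3) and "t" (3): a world point X has camera coordinates R X + t. Camera axes: x right, y down, z forward; pixel columns grow to the right and rows downward; lengths in m; the calibration is good to about 2 mm. A picture is of the moment at which its call begins: read the wrist's pose just before it. camera_params takes no time and is no camera call; for the wrist camera it gives the pose at the moment of the call.
- robot.hand_in(): hands the job in, once; it reports no verdict.
The state is a dict: "time": time; "qpos": joint angles; "qvel": joint speeds; "joint_efforts": joint torques, N m; "tool_pos": TCP position; "tool_rot": TCP orientation; "contact_force": force on the tool from outside, world axes, zero at the start; "torque": the same for the moment, N m; "opening": finger opening in m.
Only numpy, scipy, OpenCV 4.12 (cv2) and the standard library are available. Lean on these libraries where they do the work, as an engineer would, in place of code of your own. Each camera call takes 0.05 s, during which the arm holds its last target. There are 200 camera calls.

## Working session

There is one attempt and no reset: what is moved stays moved. The work goes in short steps, Python scripts to look and compute and a tool call to move; the robot and the scene stay as the last step left them, time stands still between calls to the robot, and variables do not carry over. Pictures are saved under pics/ and viewed, about 8 in all and at most 12, crops included, and the job is handed in when it is done.

Besides the shell and the picture viewer there is one more tool, called by a JSON object that holds its "op" and its "data", one argument or row to a line. move_arm: Moves the arm, as the interface text tells. Its arguments: {"type":"object","properties":{"deltas":{"type":"array","items":{"type":"object","properties":{"x":{"type":"number"},"y":{"type":"number"},"z":{"type":"number"},"wx":{"type":"number"},"wy":{"type":"number"},"wz":{"type":"number"},"hand":{"type":"number"}}}},"grip_force":{"type":"number"}},"required":["deltas"]}

```bash
mkdir -p pics
cat > h.py <<'E'
import numpy as np, cv2
from cell import monitor, viewer, robot
def snap(n,f):
    P=viewer.camera_params(n); im=viewer.read_camera(n); cv2.imwrite(f'pics/{f}.png',im[:,:,::-1]); return im,P
def ray(P,u,v,z):
    d=np.linalg.inv(P['camera_matrix'])@[u,v,1]; R=np.array(P['R']);t=np.array(P['t'])
    c=-R.T@t; d=R.T@d; return c+d*(z-c[2])/d[2]
def proj(P,X):
    c=np.array(P['R'])@X+P['t']; p=P['camera_matrix']@c; return p[:2]/p[2]
E
python3 - <<'E'
from h import *
a,P=snap('top','top1'); b,Q=snap('scene','scene1')
cv2.imwrite('pics/top1b.png',cv2.resize(a[:,:,::-1],(800,600),interpolation=cv2.INTER_CUBIC))
s=monitor.observe();print(s)
for n in('top','scene'):
    p=viewer.camera_params(n);print(n,p['camera_matrix'],-np.array(p['R']).T@p['t'],np.round(p['R'],3))
E
```

```text
{'time': 0.1, 'qpos': array([ 9.98010450e-01,  3.42625177e-01,  1.52487851e+00,  1.93832446e-05,
        1.27538438e+00, -1.45988841e-01]), 'qvel': array([-0.00130591, -0.00061204, -0.00381373, -0.00095022,  0.00081668,
        0.00062474]), 'joint_efforts': array([ 1.69724590e-03, -4.31998801e+01, -2.44696534e+01,  7.19673978e-02,
        5.24833391e-02, -9.80269715e-05]), 'tool_pos': array([0.2171116 , 0.47763287, 0.22614392]), 'tool_rot': array([-3.14031372e+00, -2.06783872e-04,  2.71478983e+00]), 'contact_force': array([-0.06165795, -0.33737983,  0.97513116]), 'torque': array([ 0.00014094, -0.02116677,  0.03704641]), 'opening': 0.09182272495931573}
top [[474.42499474   0.         277.61961063]
 [  0.         474.42499474 209.90681516]
 [  0.           0.           1.        ]] [0.29535618 0.1835198  0.95180074] [[-0.008 -1.     0.017]
 [-0.982  0.004 -0.188]
 [ 0.188 -0.018 -0.982]]
scene [[546.53672884   0.         274.30409076]
 [  0.         546.53672884 206.46631084]
 [  0.           0.           1.        ]] [-0.03062427 -0.44691868  0.86955729] [[ 0.751 -0.66  -0.018]
 [-0.484 -0.531 -0.695]
 [ 0.449  0.531 -0.718]]
```

View pics/top1b.png

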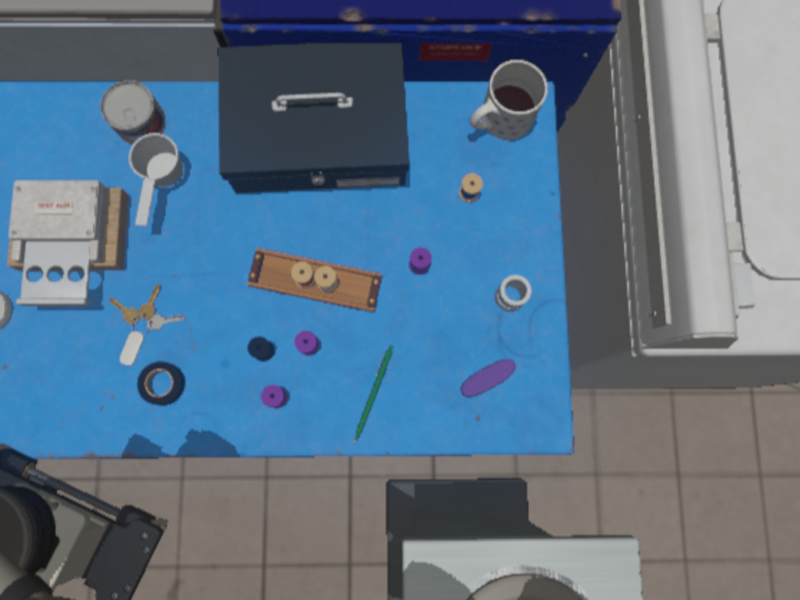

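View pics/scene1.png

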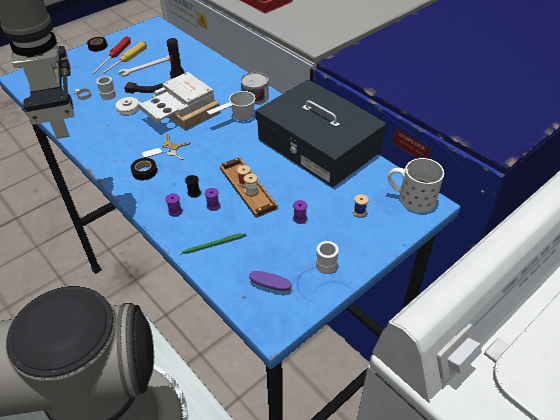

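Run:
```python
from h import *
a=cv2.imread('pics/top1.png');b=cv2.imread('pics/scene1.png')
A=cv2.resize(a[165:225,165:275],None,fx=7,fy=7,interpolation=cv2.INTER_CUBIC)[:300]
A=cv2.resize(a[168:222,168:273],(800,411),interpolation=cv2.INTER_CUBIC)
B=cv2.resize(b[150:225,215:285],None,fx=4,fy=4)[:,:]
cv2.imwrite('pics/c1.png',np.vstack([cv2.resize(A,(640,329)),np.hstack([cv2.resize(B,(240,257)),cv2.resize(b[185:245,330:395],(280,257)),np.zeros((257,120,3),np.uint8)])]))
P=viewer.camera_params('top')
for n,u,v,z in [('L',302,272,.047),('R',325.5,279,.047),('blue',471.5,184,.042),('pur',421,259,.042),('coup',514,292,.05),('c1',258,250,.016),('c2',382,272,.016),('c3',376,311,.016),('c4',249,287,.016)]:
    print(n,ray(P,u*.7,v*.7,z).round(4))
```

```text
L [0.5083 0.296  0.047 ]
R [0.4983 0.2638 0.047 ]
blue [0.6365 0.0595 0.042 ]
pur [0.5273 0.1326 0.042 ]
coup [0.4785 0.007  0.05  ]
c1 [0.5479 0.3628 0.016 ]
c2 [0.5151 0.1868 0.016 ]
c3 [0.4591 0.1954 0.016 ]
c4 [0.4942 0.3738 0.016 ]
```

View pics/c1.png

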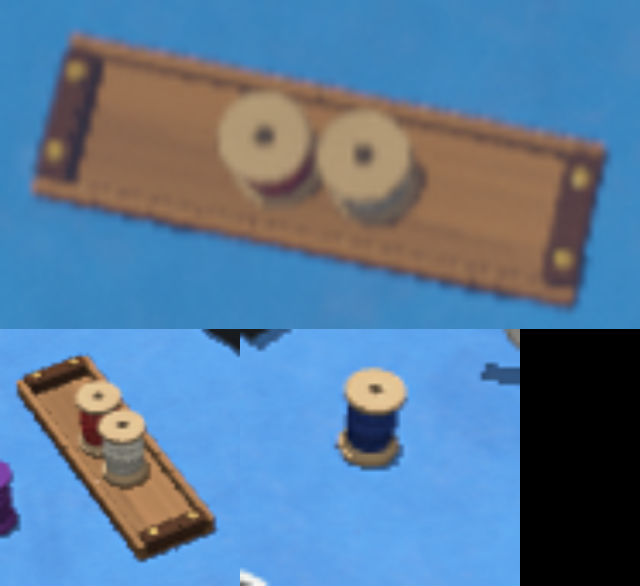

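Run:
```python
from h import *
P=viewer.camera_params('top');Q=viewer.camera_params('scene')
f=lambda u,v,z:ray(P,168+u/6.095-.4,168+v/6.095-.4,z)
S=np.array([f(76,70,.016),f(55,150,.016),f(580,177,.016),f(562,258,.016)])[:,:2]
C=np.array([f(75,35,.014),f(35,190,.014),f(607,148,.014),f(575,305,.014)])[:,:2]
for s in(S,C):
    c=s.mean(0);d=s[:2].mean(0)-s[2:].mean(0);print('rack',c,np.linalg.norm(d),'yaw',np.arctan2(-d[0],d[1]))
d=d/np.linalg.norm(d);n=np.array([d[1],-d[0]])
for k,p in (('red',f(265,136,.047)),('cream',f(364,154,.047))):
    q=p[:2]-S.mean(0);print(k,p.round(4),'x',q@n,'y',q@d)
print('blue top',ray(P,471.5*.7,184*.7,.042),'scene',ray(Q,361.6,199.2,.042))
print('red/cream scene',ray(Q,215+98/240*70,150+(396-329)/257*75,.047),ray(Q,215+122/240*70,150+(425-329)/257*75,.047))
```

```text
rack [0.50715838 0.28292228] 0.17158600096969923 yaw -0.21806424875714125
rack [0.505759   0.28153376] 0.18225344288319442 yaw -0.21805169761025597
red [0.5092 0.2966 0.047 ] x -0.0009257562694832428 y 0.01384453785413145
cream [0.5032 0.2649 0.047 ] x 4.570690659392402e-05 y -0.018456368098855588
blue top [0.63645057 0.0594727  0.042     ] scene [0.63834232 0.05576869 0.042     ]
red/cream scene [0.50896126 0.29406917 0.047     ] [0.50280768 0.26196986 0.047     ]
```

Run:
```python
from h import *
from scipy.optimize import least_squares
P=viewer.camera_params('top');Q=viewer.camera_params('scene')
def tri(a,b):
    r=least_squares(lambda X:np.r_[proj(P,X)-np.array(a)*.7,proj(Q,X)-b],[.65,.1,.05]);return r.x.round(4),r.fun.round(1)
print('box fr top',tri((408,170),(337,151)));print('mug rim',tri((518,86),(424,172)))
print('mug rim L',tri((491,86),(405,170)),'box base',ray(P,409*.7,189*.7,0),'handle',tri((476,120),(390,174)))
b=cv2.imread('pics/scene1.png');a=cv2.imread('pics/top1.png')
cv2.imwrite('pics/c2.png',np.hstack([cv2.resize(b[100:250,300:450],(400,400)),cv2.resize(a[30:170,260:400],(400,400))]))
```

```text
box fr top (array([0.6372, 0.1477, 0.1132]), array([ 2.2, -4.1, -4.8,  2.1]))
mug rim (array([ 0.7636, -0.0034,  0.0835]), array([-0.2,  0.4,  0.5, -0.3]))
mug rim L (array([0.7646, 0.0355, 0.0682]), array([-2. ,  3.7,  4.1, -2.2])) box base [0.64455828 0.14647789 0.        ] handle (array([0.7232, 0.0534, 0.0636]), array([-0.,  0.,  0., -0.]))
```

View pics/c2.png

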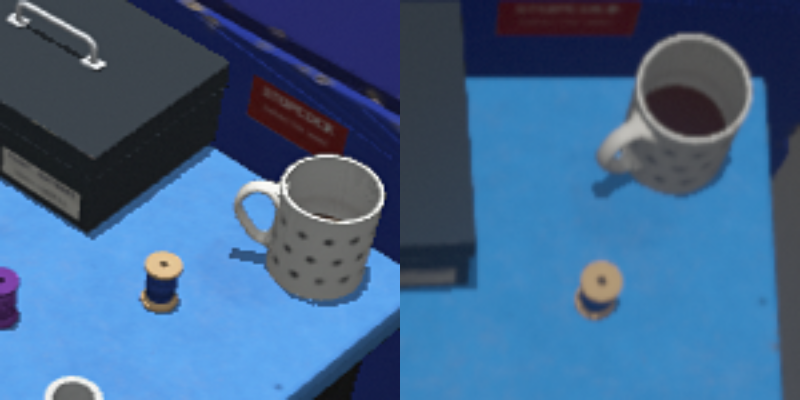

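```bash
cat >> h.py <<'E'
from scipy.spatial.transform import Rotation as Ro
def delta(X,yaw):
    s=monitor.observe(); R=Ro.from_euler('xyz',s['tool_rot']); d=R.inv().apply(np.array(X)-s['tool_pos'])
    w=(R.inv()*Ro.from_euler('xyz',[np.pi,0,yaw])).as_rotvec(degrees=True)
    print('t',round(s['time'],2),'pos',s['tool_pos'].round(4),s['tool_rot'].round(3),'open',round(s['opening'],4),'F',s['contact_force'].round(1),'| d',d.round(4),'w',w.round(2))
E
python3 -c "
from h import *
delta([.509,.295,.12],1.353)"
```

```text
t 0.1 pos [0.2171 0.4776 0.2261] [-3.14  -0.     2.715] open 0.0918 F [-0.1 -0.3  1. ] | d [-0.3413 -0.0453  0.1061] w [-7.000e-02  4.000e-02  7.802e+01]
```

{"op": "move_arm", "data": {
  "deltas": [
    {"x": -0.05, "y": -0.006, "z": 0.01, "wz": 10},
    {"x": -0.1, "y": -0.012, "z": 0.03, "wz": 20},
    {"x": -0.15, "y": -0.02, "z": 0.045, "wz": 30},
    {"x": -0.2, "y": -0.026, "z": 0.06, "wz": 40},
    {"x": -0.25, "y": -0.033, "z": 0.08, "wz": 50, "hand": 0.7},
    {"x": -0.3, "y": -0.04, "z": 0.1, "wz": 60},
    {"x": -0.341, "y": -0.045, "z": 0.106, "wz": 70},
    {"x": -0.341, "y": -0.045, "z": 0.106, "wz": 78}
  ]
}}

```text
schema error: expected keys x, y, z, wx, wy, wz, hand
```

Run:
```python
from h import *
im,W=snap('wrist','w1')
delta([.509,.295,.12],1.353)
for X in ([.509,.295,.047],[.503,.263,.047],[.509,.295,.0]):print(proj(W,X).round(1))
```

```text
t 0.15 pos [0.2172 0.4777 0.2262] [-3.14  -0.     2.715] open 0.0918 F [ 0.2 -0.1 -0.2] | d [-0.3413 -0.0453  0.1062] w [-6.000e-02  3.000e-02  7.802e+01]
[243.6 411.6]
[222.9 415.6]
[246.3 384.9]
```

View pics/w1.png

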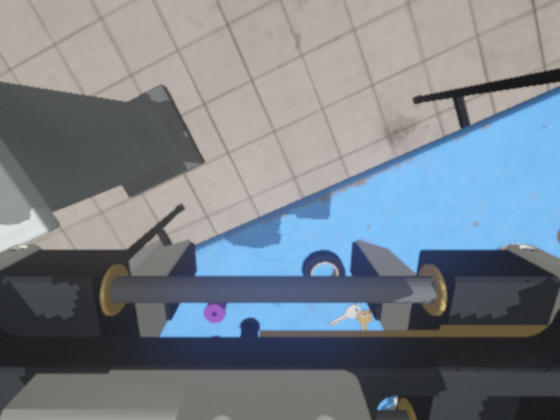

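The wrist view shows only the cart edge and the table, because the move was refused: all seven keys are required in each row. I'll resend it.

{"op": "move_arm", "data": {
  "deltas": [
    {"x": -0.05, "y": -0.006, "z": 0.01, "wx": 0, "wy": 0, "wz": 10, "hand": 1},
    {"x": -0.1, "y": -0.012, "z": 0.03, "wx": 0, "wy": 0, "wz": 20, "hand": 1},
    {"x": -0.15, "y": -0.02, "z": 0.045, "wx": 0, "wy": 0, "wz": 30, "hand": 1},
    {"x": -0.2, "y": -0.026, "z": 0.06, "wx": 0, "wy": 0, "wz": 40, "hand": 0.7},
    {"x": -0.25, "y": -0.033, "z": 0.08, "wx": 0, "wy": 0, "wz": 50, "hand": 0.7},
    {"x": -0.3, "y": -0.04, "z": 0.1, "wx": 0, "wy": 0, "wz": 60, "hand": 0.7},
    {"x": -0.341, "y": -0.045, "z": 0.106, "wx": 0, "wy": 0, "wz": 70, "hand": 0.7},
    {"x": -0.341, "y": -0.045, "z": 0.106, "wx": 0, "wy": 0, "wz": 78, "hand": 0.7}
  ]
}}

```text
time: 1.15
tool_pos: [0.5111, 0.2935, 0.1193]
tool_rot: [-3.141, 0.001, 1.345]
contact_force: [-0.2, 0.1, 0.0]
opening: 0.0643
```

Run:
```python
from h import *
im,W=snap('wrist','w2')
delta([.509,.295,.12],1.353)
for X in ([.509,.295,.047],[.503,.263,.047],[.509,.295,.0]):print(proj(W,X).round(1))
```

```text
t 1.2 pos [0.51   0.2944 0.1197] [-3.140e+00  1.000e-03  1.341e+00] open 0.0641 F [-0.4 -0.1  0.2] | d [ 0.0003 -0.0011 -0.0003] w [-0.07  0.04 -0.71]
[270.1 216.3]
[271.7 252.3]
[270.6 201.8]
```

View pics/w2.png

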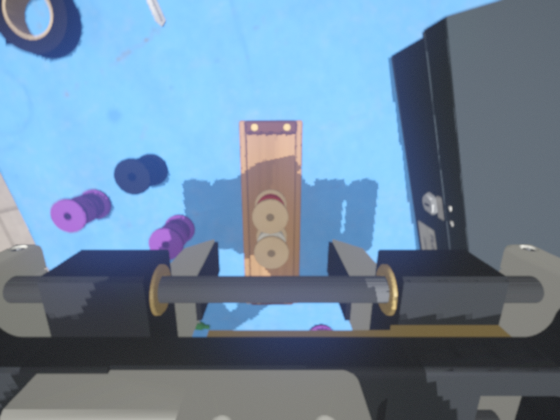

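Predicted and actual centres agree to within 1 px: red (270,217), cream (271,252). The rack is also aligned with the tool. I'll descend and grip lightly.

{"op": "move_arm", "data": {
  "deltas": [
    {"x": 0, "y": -0.001, "z": 0.035, "wx": 0, "wy": 0, "wz": -0.7, "hand": 0.7},
    {"x": 0, "y": -0.001, "z": 0.07, "wx": 0, "wy": 0, "wz": -0.7, "hand": 0.7},
    {"x": 0, "y": -0.001, "z": 0.095, "wx": 0, "wy": 0, "wz": -0.7, "hand": 0.7},
    {"x": 0, "y": -0.001, "z": 0.098, "wx": 0, "wy": 0, "wz": -0.7, "hand": 0.5},
    {"x": 0, "y": -0.001, "z": 0.098, "wx": 0, "wy": 0, "wz": -0.7, "hand": 0.3},
    {"x": 0, "y": -0.001, "z": 0.098, "wx": 0, "wy": 0, "wz": -0.7, "hand": 0.25},
    {"x": 0, "y": -0.001, "z": 0.098, "wx": 0, "wy": 0, "wz": -0.7, "hand": 0.25},
    {"x": 0, "y": -0.001, "z": 0.098, "wx": 0, "wy": 0, "wz": -0.7, "hand": 0.25}
  ],
  "grip_force": 6
}}

```text
time: 2.2
tool_pos: [0.5087, 0.2963, 0.0238]
tool_rot: [3.14, -0.001, 1.366]
contact_force: [-0.0, 0.4, 4.7]
opening: 0.0296
```

{"op": "move_arm", "data": {
  "deltas": [
    {"x": 0.003, "y": 0, "z": -0.001, "wx": 0, "wy": 0, "wz": 0, "hand": 0.25},
    {"x": 0.01, "y": 0, "z": -0.001, "wx": 0, "wy": 0, "wz": 0, "hand": 0.25},
    {"x": 0.018, "y": 0, "z": -0.001, "wx": 0, "wy": 0, "wz": 0, "hand": 0.25},
    {"x": 0.026, "y": 0, "z": -0.001, "wx": 0, "wy": 0, "wz": 0, "hand": 0.25},
    {"x": 0.034, "y": 0, "z": -0.001, "wx": 0, "wy": 0, "wz": 0, "hand": 0.25},
    {"x": 0.04, "y": 0, "z": -0.001, "wx": 0, "wy": 0, "wz": 0, "hand": 0.25},
    {"x": 0.042, "y": 0, "z": -0.001, "wx": 0, "wy": 0, "wz": 0, "hand": 0.25},
    {"x": 0.042, "y": 0, "z": -0.001, "wx": 0, "wy": 0, "wz": 0, "hand": 0.25}
  ]
}}

```text
time: 3.2
tool_pos: [0.5167, 0.3374, 0.0238]
tool_rot: [3.141, -0.001, 1.366]
contact_force: [-0.6, -1.1, 2.7]
opening: 0.0296
```

```bash
python3 -c "
from h import *
delta([.5175,.336,.022],1.353)"
```

```text
t 3.2 pos [0.5167 0.3374 0.0238] [ 3.141e+00 -1.000e-03  1.366e+00] open 0.0296 F [-0.6 -1.1  2.7] | d [-0.0013  0.001   0.0018] w [ 0.01 -0.03  0.73]
```

{"op": "move_arm", "data": {
  "deltas": [
    {"x": 0, "y": 0, "z": 0, "wx": 0, "wy": 0, "wz": 0, "hand": 0.4},
    {"x": 0, "y": 0, "z": 0, "wx": 0, "wy": 0, "wz": 0, "hand": 0.6},
    {"x": 0, "y": 0, "z": 0, "wx": 0, "wy": 0, "wz": 0, "hand": 0.6},
    {"x": 0, "y": 0, "z": -0.04, "wx": 0, "wy": 0, "wz": 0, "hand": 0.6},
    {"x": 0, "y": 0, "z": -0.09, "wx": 0, "wy": 0, "wz": 0, "hand": 0.6},
    {"x": -0.05, "y": 0, "z": -0.12, "wx": 0, "wy": 0, "wz": 0, "hand": 0.6},
    {"x": -0.1, "y": 0, "z": -0.15, "wx": 0, "wy": 0, "wz": 0, "hand": 0.6},
    {"x": -0.1, "y": 0, "z": -0.15, "wx": 0, "wy": 0, "wz": 0, "hand": 0.6}
  ]
}}

```text
time: 4.2
tool_pos: [0.4971, 0.2371, 0.1764]
tool_rot: [3.138, -0.002, 1.362]
contact_force: [0.8, -0.2, -1.5]
opening: 0.0548
```

Run:
```python
from h import *
yaw=.15+np.pi/2
delta([.637,.058,.16],yaw)
im,W=snap('wrist','w3')
for X in ([.517,.337,.047],[.503,.263,.047]):print(proj(W,X).round(1))
```

```text
t 4.2 pos [0.4971 0.2371 0.1764] [ 3.138e+00 -2.000e-03  1.362e+00] open 0.0548 F [ 0.8 -0.2 -1.5] | d [-0.1463  0.1739  0.0169] w [  0.24  -0.06 -20.53]
[271.1  93.6]
[272.9 174.6]
```

View pics/w3.png

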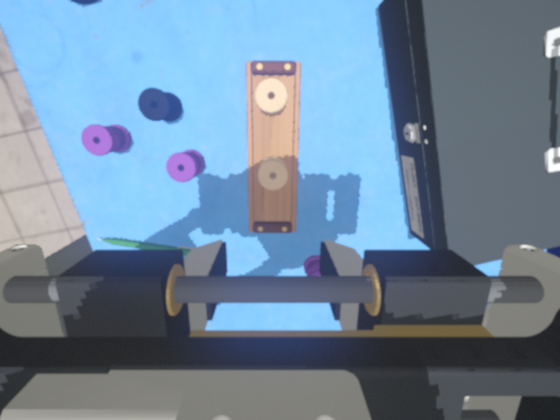

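Red is at (271,95) and cream at (273,174), both upright and about 73 mm apart. Next is the blue spool.

{"op": "move_arm", "data": {
  "deltas": [
    {"x": -0.036, "y": 0.043, "z": 0, "wx": 0, "wy": 0, "wz": -7, "hand": 0.65},
    {"x": -0.073, "y": 0.087, "z": 0, "wx": 0, "wy": 0, "wz": -14, "hand": 0.65},
    {"x": -0.11, "y": 0.13, "z": 0, "wx": 0, "wy": 0, "wz": -21, "hand": 0.65},
    {"x": -0.146, "y": 0.174, "z": 0.01, "wx": 0, "wy": 0, "wz": -27, "hand": 0.65},
    {"x": -0.146, "y": 0.174, "z": 0.03, "wx": 0, "wy": 0, "wz": -27, "hand": 0.65},
    {"x": -0.146, "y": 0.174, "z": 0.05, "wx": 0, "wy": 0, "wz": -27, "hand": 0.65}
  ]
}}

```text
time: 5.0
tool_pos: [0.6371, 0.0611, 0.1212]
tool_rot: [-3.14, -0.001, 1.836]
contact_force: [0.2, -0.9, -1.1]
opening: 0.06
```

Run:
```python
from h import *
im,W=snap('wrist','w4')
delta([.637,.058,.02],1.833)
for X in ([.637,.058,.042],[.647,.058,.042],[.637,.068,.042]):print(proj(W,X).round(1))
```

```text
t 5.05 pos [0.6354 0.0615 0.1182] [-3.135e+00 -3.000e-03  1.837e+00] open 0.0597 F [-1.  -0.4 -2.3] | d [-0.0041  0.0013  0.0982] w [-0.38 -0.14  0.22]
[272.5 218.5]
[283.8 221.4]
[275.6 207.7]
```

View pics/w4.png

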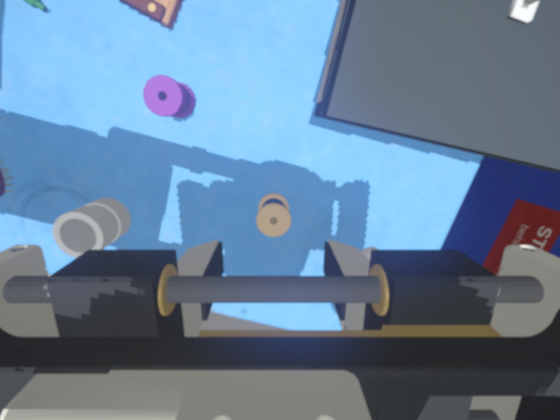

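Blue's top is at (274,216), about 2 mm left of the estimate, so I'll correct for that and grip.

{"op": "move_arm", "data": {
  "deltas": [
    {"x": -0.0025, "y": 0.003, "z": 0.03, "wx": 0, "wy": 0, "wz": 0, "hand": 0.65},
    {"x": -0.0025, "y": 0.003, "z": 0.065, "wx": 0, "wy": 0, "wz": 0, "hand": 0.65},
    {"x": -0.0025, "y": 0.003, "z": 0.09, "wx": 0, "wy": 0, "wz": 0, "hand": 0.65},
    {"x": -0.0025, "y": 0.003, "z": 0.098, "wx": 0, "wy": 0, "wz": 0, "hand": 0.65},
    {"x": -0.0025, "y": 0.003, "z": 0.098, "wx": 0, "wy": 0, "wz": 0, "hand": 0.4},
    {"x": -0.0025, "y": 0.003, "z": 0.098, "wx": 0, "wy": 0, "wz": 0, "hand": 0.2},
    {"x": -0.0025, "y": 0.003, "z": 0.098, "wx": 0, "wy": 0, "wz": 0, "hand": 0.2},
    {"x": -0.0025, "y": 0.003, "z": 0.098, "wx": 0, "wy": 0, "wz": 0, "hand": 0.2}
  ],
  "grip_force": 15
}}

```text
time: 6.05
tool_pos: [0.6409, 0.0592, 0.0267]
tool_rot: [3.14, 0.0, 1.837]
contact_force: [-0.2, -0.5, 2.9]
opening: 0.029
```

```bash
python3 -c "
from h import *
delta([.51,.299,.12],1.353)"
```

```text
t 6.05 pos [0.6409 0.0592 0.0267] [3.14  0.    1.837] open 0.029 F [-0.2 -0.5  2.9] | d [ 0.2657 -0.0631 -0.0935] w [ 0.09  0.   27.73]
```

{"op": "move_arm", "data": {
  "deltas": [
    {"x": 0, "y": 0, "z": -0.03, "wx": 0, "wy": 0, "wz": 0, "hand": 0.2},
    {"x": 0, "y": 0, "z": -0.08, "wx": 0, "wy": 0, "wz": 0, "hand": 0.2},
    {"x": 0.04, "y": -0.01, "z": -0.12, "wx": 0, "wy": 0, "wz": 4, "hand": 0.2},
    {"x": 0.09, "y": -0.022, "z": -0.12, "wx": 0, "wy": 0, "wz": 10, "hand": 0.2},
    {"x": 0.14, "y": -0.034, "z": -0.12, "wx": 0, "wy": 0, "wz": 16, "hand": 0.2},
    {"x": 0.19, "y": -0.045, "z": -0.11, "wx": 0, "wy": 0, "wz": 22, "hand": 0.2},
    {"x": 0.24, "y": -0.057, "z": -0.1, "wx": 0, "wy": 0, "wz": 27.7, "hand": 0.2},
    {"x": 0.2655, "y": -0.063, "z": -0.09, "wx": 0, "wy": 0, "wz": 27.7, "hand": 0.2}
  ],
  "grip_force": 20
}}

```text
time: 7.05
tool_pos: [0.5084, 0.301, 0.1159]
tool_rot: [3.141, -0.001, 1.354]
contact_force: [0.3, -0.1, 0.5]
opening: 0.0291
```

{"op": "move_arm", "data": {
  "deltas": [
    {"x": 0, "y": 0, "z": 0, "wx": 0, "wy": 0, "wz": 0, "hand": 0.2},
    {"x": 0, "y": 0, "z": 0, "wx": 0, "wy": 0, "wz": 0, "hand": 0.2},
    {"x": 0, "y": 0, "z": 0, "wx": 0, "wy": 0, "wz": 0, "hand": 0.2}
  ]
}}

```text
time: 7.42
tool_pos: [0.5108, 0.2979, 0.1162]
tool_rot: [3.141, -0.001, 1.352]
contact_force: [0.3, -0.6, 0.2]
opening: 0.0292
```

Run:
```python
from h import *
im,W=snap('wrist','w5'); snap('scene','s5'); a=cv2.imread('pics/s5.png');c=cv2.resize(a[130:230,200:300],(400,420))
cv2.imwrite('pics/c5.png',np.hstack([cv2.imread('pics/w5.png')[:420,150:400],c]))
delta([.51,.299,.035],1.353)
for X in ([.5165,.3355,.047],[.503,.263,.047]):print((proj(W,X)-[150,0]).round(1))
```

```text
t 7.53 pos [0.5106 0.298  0.1161] [ 3.141 -0.     1.352] open 0.0291 F [ 0.6  0.  -0.7] | d [ 0.0008 -0.0009  0.0811] w [ 0.04 -0.02 -0.06]
[119.5 172.6]
[122.8 258.5]
```

View pics/c5.png

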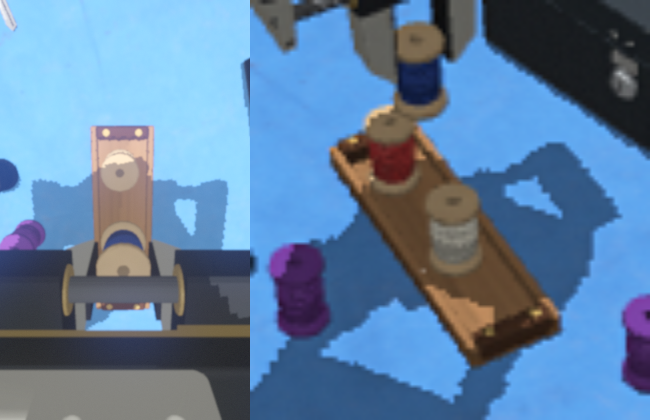

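Run:
```python
from h import *
W=viewer.camera_params('wrist');p=monitor.observe()['tool_pos']
for o in (0,.005):print((proj(W,[p[0]+.216*o,p[1]+.976*o,p[2]+.0153])-[150,0]).round(1))
```

```text
[122.8 266.9]
[122.8 258.5]
```

{"op": "move_arm", "data": {
  "deltas": [
    {"x": 0.0025, "y": -0.001, "z": 0.02, "wx": 0, "wy": 0, "wz": 0, "hand": 0.2},
    {"x": 0.0025, "y": -0.001, "z": 0.04, "wx": 0, "wy": 0, "wz": 0, "hand": 0.2},
    {"x": 0.0025, "y": -0.001, "z": 0.058, "wx": 0, "wy": 0, "wz": 0, "hand": 0.2},
    {"x": 0.0025, "y": -0.001, "z": 0.07, "wx": 0, "wy": 0, "wz": 0, "hand": 0.2},
    {"x": 0.0025, "y": -0.001, "z": 0.078, "wx": 0, "wy": 0, "wz": 0, "hand": 0.2},
    {"x": 0.0025, "y": -0.001, "z": 0.082, "wx": 0, "wy": 0, "wz": 0, "hand": 0.2},
    {"x": 0.0025, "y": -0.001, "z": 0.082, "wx": 0, "wy": 0, "wz": 0, "hand": 0.2},
    {"x": 0.0025, "y": -0.001, "z": 0.082, "wx": 0, "wy": 0, "wz": 0, "hand": 0.2}
  ]
}}

```text
time: 8.52
tool_pos: [0.5098, 0.3017, 0.0342]
tool_rot: [3.141, -0.001, 1.354]
contact_force: [0.2, -0.5, -0.7]
opening: 0.0293
```

Not in contact yet, so I'll creep down.

{"op": "move_arm", "data": {
  "deltas": [
    {"x": 0, "y": 0, "z": 0.001, "wx": 0, "wy": 0, "wz": 0, "hand": 0.2},
    {"x": 0, "y": 0, "z": 0.002, "wx": 0, "wy": 0, "wz": 0, "hand": 0.2},
    {"x": 0, "y": 0, "z": 0.003, "wx": 0, "wy": 0, "wz": 0, "hand": 0.2},
    {"x": 0, "y": 0, "z": 0.003, "wx": 0, "wy": 0, "wz": 0, "hand": 0.2}
  ]
}}

```text
time: 9.02
tool_pos: [0.5096, 0.3016, 0.0317]
tool_rot: [3.141, -0.001, 1.354]
contact_force: [-1.8, -0.5, 6.8]
opening: 0.029
```

Run:
```python
from h import *
im,Q=snap('scene','s6')
delta([.51,.3005,.0317],1.353)
snap('top','t6');a=cv2.imread('pics/s6.png');b=cv2.imread('pics/t6.png')
cv2.imwrite('pics/c6.png',np.hstack([cv2.resize(a[140:220,210:290],(400,400)),cv2.resize(b[160:230,165:275],(400,400))]))
```

```text
t 9.07 pos [0.5095 0.3016 0.0317] [ 3.141 -0.     1.354] open 0.0289 F [-2.3 -0.5  5.9] | d [-0.001   0.0007 -0.    ] w [ 0.03 -0.03  0.03]
```

View pics/c6.png

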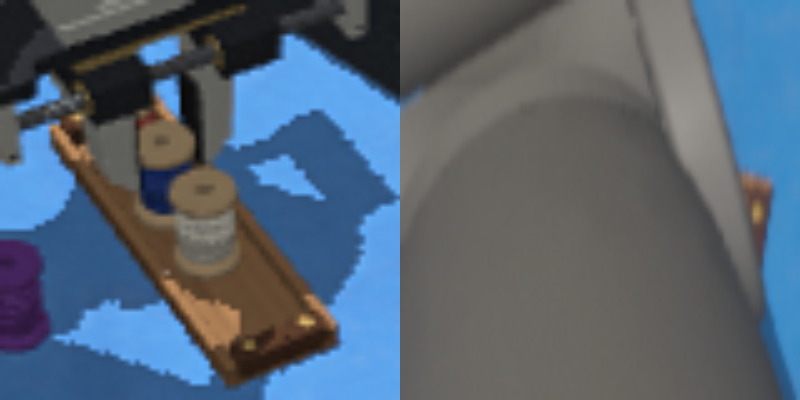

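Contact with the floor comes at the height I worked out (6 N), and blue stands upright between the two. I'll release and retreat.

{"op": "move_arm", "data": {
  "deltas": [
    {"x": 0, "y": 0, "z": 0, "wx": 0, "wy": 0, "wz": 0, "hand": 0.38},
    {"x": 0, "y": 0, "z": 0, "wx": 0, "wy": 0, "wz": 0, "hand": 0.5},
    {"x": 0, "y": 0, "z": 0, "wx": 0, "wy": 0, "wz": 0, "hand": 0.6},
    {"x": 0, "y": 0, "z": -0.03, "wx": 0, "wy": 0, "wz": 0, "hand": 0.6},
    {"x": 0, "y": 0, "z": -0.08, "wx": 0, "wy": 0, "wz": 0, "hand": 0.6},
    {"x": -0.05, "y": 0, "z": -0.12, "wx": 0, "wy": 0, "wz": 0, "hand": 0.6},
    {"x": -0.1, "y": 0, "z": -0.14, "wx": 0, "wy": 0, "wz": 0, "hand": 0.6},
    {"x": -0.1, "y": 0, "z": -0.14, "wx": 0, "wy": 0, "wz": 0, "hand": 0.6}
  ]
}}

```text
time: 10.12
tool_pos: [0.4883, 0.2016, 0.1727]
tool_rot: [3.139, -0.001, 1.35]
contact_force: [0.1, 0.4, 0.3]
opening: 0.0556
```

Run:
```python
from h import *
snap('scene','s7');_,W=snap('wrist','w7');a=cv2.imread('pics/s7.png');b=cv2.imread('pics/w7.png')
cv2.imwrite('pics/c7.png',np.hstack([cv2.resize(a[140:220,210:290],(400,400)),cv2.resize(b[40:240,170:370],(400,400))]))
delta([0,0,0],0)
for X in ([.5165,.3355,.047],[.51,.2995,.047],[.503,.263,.047]):print(((proj(W,X)-[170,40])*2+[400,0]).round(1))
```

```text
t 10.22 pos [0.488  0.2038 0.1709] [ 3.141e+00 -1.000e-03  1.352e+00] open 0.055 F [ 0.5  0.9 -0.6] | d [-0.3049 -0.4323  0.1705] w [-1.000e-02 -5.000e-02  7.748e+01]
[602.4  23.3]
[605.8 112.5]
[608.2 196.5]
```

View pics/c7.png

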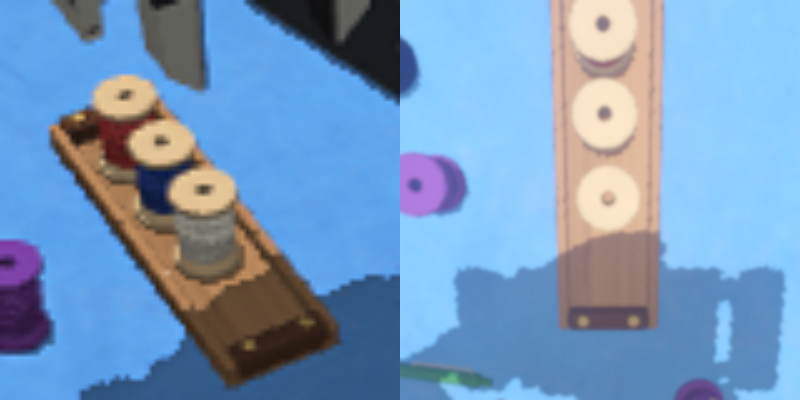

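```bash
python3 -c "
from cell import robot
print(robot.hand_in())"
```

```text
the job is handed in; nothing more can be done
None
```

The blue spool now stands upright in the rack between the red and the cream one. I handed the job in at about 10 s on the robot's clock (limit 51 s); the hand-in reports no verdict.

- **Opening the gap:** I gripped the red spool at 6 N and slid it about 41 mm along the rack. That left red and cream about 73 mm apart, against the 62 mm needed. The cream spool was not moved.
- **Placing blue:** I lowered it until it touched the rack floor with about 6 N at the height I had worked out, then let go and backed away.
- **Last checks:** The final scene and wrist pictures show red, blue, cream in order, all upright in the channel. Each sits within about 1 mm of its expected place. The gripper is clear, at about 17 cm height.
- **What disagreed or failed:**
  - The top and scene cameras differed by 2 to 4 mm on the blue spool; I corrected this with the wrist camera before gripping.
  - My first move was refused because of missing keys, and nothing moved.
  - The tool settled 2 to 6 mm higher than I aimed for when gripping both spools, which did no harm.

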